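# Face the bowl's ink mark to the pointer, then hold the pointer three clicks up

## Robot

A 6-joint arm with a two-finger parallel gripper is mounted at the origin on the work surface. World frame = base frame: x ahead of the robot, y to its left, z up, the work surface at z = 0. Lengths are in m, angles in rad, forces in N, time in s.
With the tool pointing down it reaches from about 0.35 to 1 m from the base axis. Payload 7.1 kg.
Tool frame: the origin (TCP) lies between the finger pads; the fingertips stand 22 mm ahead of it and the grasp point (between the pads) lies 3 mm ahead of it; x points along the fingers, y is the direction in which the jaws open and shut, and the axes are right-handed (so a half turn about x gives the same grasp; the last joint's range is limited). The gripper opens to 85 mm and grips with 20 to 120 N. Pads are 22 mm wide; open, the fingers measure 114 mm over their backs; the gripper's body (76 mm by 85 mm) begins 54 mm behind the grasp point. The pads swing forward as they close: fully open they stand 13 mm farther back than shut.
Start: joints at [-1.359, 0.423, 1.63, -0, 1.089, -0.019], TCP at [0.143, -0.608, 0.253] pointing down, gripper open.
Joint ranges: [-3, 3], [-0.9, 2.11], [0.09, 2.58], [-1.31, 4.45], [0.11, 2.69], [-2.54, 2.54]. Speed limits (rad/s): [2.39, 2.39, 3.01, 3.14, 3.14, 3.14].

## Interface

Orientations are given as a rotation vector (axis times angle).
In Python, from rig import manip gives the robot as it stands. The module is installed in compiled form; this text tells all that it offers. Calls block until the motion is done:
- manip.move_to(position, orientation): joint-space move of the TCP to a pose.
- manip.servo_line(position, orientation=None, rate=0.15): straight line of the TCP; orientation=None keeps the orientation; rate is the mean speed in m/s.
- manip.set_joints(angles): joint-space move.
- manip.command_gripper(opening, f_grip=None): finger opening in m; f_grip is the grip in N (None keeps the last); returns when the fingers have stopped.
- manip.hold(seconds).
- manip.solve_ik(position, orientation): joint angles nearest the present ones, or None.
- manip.camera(name): name is "side" or "top"; returns a dict with "image" (420x560x3 uint8, red, green, blue), "fx", "fy", "cx", "cy" (pixels), "k1" (the pictures are not rectified: a ray, as slopes to the right and down, at radius r is drawn at 1 + k1 r^2 times it, then the intrinsics apply), "cam_to_world" (4x4, takes a point from camera to world coordinates). Camera axes: x right, y down, z forward; pixel columns grow to the right and rows downward; lengths in m; the calibration is good to about 2 mm. A picture is of the moment at which its call begins. There is no depth.
A pose or a line that the arm cannot do raises manip.IKError and nothing moves.
- manip.sign_off(): hands the job in, once; it reports no verdict.
Readings, each from a call of its own:
- manip.get_time(): time.
- manip.get_joint_positions(): joint angles.
- manip.get_joint_vel(): joint speeds.
- manip.get_tau(): joint torques, N m.
- manip.get_position(): TCP position.
- manip.get_ee_rot(): TCP orientation.
- manip.get_contact_force(): force on the tool from outside, world axes, zero at the start.
- manip.get_torque(): the same for the moment, N m.
- manip.get_width(): finger opening in m.
Only numpy, scipy, OpenCV 4.12 (cv2) and the standard library are available. Lean on these libraries where they do the work, as an engineer would, in place of code of your own. Each camera call takes 0.05 s, during which the arm holds its last target.

## Task

On the banding station, turn the upside-down bowl by its foot until the blue ink mark faces straight at the orange pointer. Then, by its upright red grip, swing the click lever away from the bowl exactly three clicks, never on to the fourth, so the pointer stands at the third brown band. The lever springs back if let go, so finish while holding it there, with the mark still facing the pointer and without disturbing the jar, cup or wooden rib.

Things in the scene. Friction and masses are not known exactly. Their poses are not given: they have to be found in the camera images.
- station: Fixed wooden board, 260 x 490 x 12 mm, carrying the mechanism; origin at table height, z up. Board x -130..130, y -255..235. Bowl axis at x 30, y 105; lever pivot at x 60, y -165. Between them a leaning 10 mm steel bar (x 30, y -69 at its foot to y 0 at its top, 132 high) carries the pointer, aimed along +y at the bowl axis. Ochre housing 42 high: x 28..103, y -220..-70.
- wheel (a joint): Angle (rad) of the black turntable (190 mm across, top 60 mm above the table) with the clay bowl fixed on it; 0 = blue mark straight at the pointer, grows anticlockwise from above, range -1.6..1.6. It starts between 0.45 and 1.3, so it must be turned clockwise. Stiff (about 0.1 N m), stays where it is left.
- foot_top (a point): Centre of the top of the bowl's foot, on the turntable's vertical axis, 148 mm above the table. The foot is an upright round ring 58 mm across, wall 6, 22 tall, hollow 10 deep. Below it the shoulder widens from 60 mm across (22 below the top) to 94 (28 below), then a cone to 170 at the rim (88 below).
- ink_mark (a point): Top end of the blue ink mark, on the outer edge of the foot's top, 29 mm from the axis. From here the mark, a 9 mm wide blue stripe, runs down the foot and the flank to the rim.
- pointer_tip (a point): Tip of the orange pointer, 5 mm off the bowl's flank, at rest about 70 mm above the table, below the lowest of the five brown bands round the bowl. It climbs 10 mm along the flank with every click: at click n it is level with band n, counted from the rim (bottom) up.
- lever_pivot (a point): On the vertical pivot axis of the click lever, 50 mm above the table.
- click (a joint): Angle (rad) of the click lever, 0 = at rest on its stop; grows anticlockwise from above (grip moves away from the bowl). A pawl clicks over teeth at 0.1, 0.3, 0.5, 0.7, 0.9; notches of clicks 1, 2, 3.. lie at 0.2, 0.4, 0.6.. A spring pulls it right back when let go. Pushing the grip takes 7 to 14 N: the push rises by about 4 N on leaving a notch and eases till the next; holding click 3 takes about 10 N.
- lever: The click lever: a flat steel arm, 16 mm wide, 48 to 57 mm above the table, from the pivot to the red grip, with a toothed quarter on the far side. Origin on the pivot axis, 48 mm above the table.
- grip (a point): Foot of the upright round red grip at the lever's end: on the grip's axis, 58 mm above the table. The grip is 20 mm across and stands 58 mm up from here (top 116 mm above the table), 110 mm from the pivot axis. It turns with the lever and does not spin on it.
- jar: Bystander: white jar with blue cap, 62 mm across, 85 mm tall; origin under its centre. Leave alone.
- cup: Bystander: unglazed clay cup, 72 mm across, 75 mm tall; origin under its centre. Leave alone.
- rib: Bystander: flat dark wooden rib, 55 x 100 x 8 mm, lying on the table; origin under its centre. Leave alone.

How it is judged:
On the way, in this order (a step that is already met when the one before it is completed fails the run):
1. the blue mark faces the pointer while the lever is still at rest (value of joint wheel between -0.12 and 0.12 rad and value of joint click below 0.09 rad), for 0.2 s.
2. the lever stands at the third click (value of joint click between 0.52 and 0.68 rad and value of joint wheel between -0.12 and 0.12 rad), for 0.3 s.
At the end, for the whole second after the job is handed in: The mark faces the pointer within 0.12 rad (7 degrees); the lever is still, in the third click's notch (0.52 to 0.68 rad), held there by the fingers on the lever with more than 1 N (all of step 2 and velocity of joint click between -0.1 and 0.1 rad/s and contact force between the fingers and lever above 1 N); the arm keeps its last pose, push and grip.
It fails at once if the lever went on over the fourth click (value of joint click above 0.72 rad).
It fails at once if a bystander was pushed or tipped (distance of any of jar, cup, rib from where it was at the start of the episode above 0.03 m or angle between any of jar, cup, rib's own z axis and vertical above 0.4 rad).
It also fails if it takes over 58 s, if anything falls off the work surface, if the arm or the gripper's body presses on something with over 40 N, if the wrist force passes 120 N, or if a joint passes its speed limit or range.

## Working session

There is one attempt and no reset: what is moved stays moved. The work goes in short steps, each a Python script; the robot and the scene stay as the last script left them, time stands still between calls to the robot, and variables do not carry over. Pictures are saved under pics/ and viewed, and the job is handed in when it is done.

```bash
mkdir -p pics; python3 - <<'E'
from rig import manip
import cv2,numpy as np
for n in("side","top"):
    c=manip.camera(n); cv2.imwrite(f"pics/{n}0.png",c["image"][:,:,::-1])
    print(n,[c[k] for k in("fx","fy","cx","cy","k1")]);print(np.round(c["cam_to_world"],4).tolist())
print(manip.get_time(),manip.get_position(),manip.get_ee_rot(),manip.get_width())
E
```

```text
side [496.1005068777728, 496.1005068777728, 273.49551749721377, 205.1835131091462, -0.04771168273901519]
[[0.9956, -0.0687, 0.0639, 0.5124], [-0.0933, -0.6534, 0.7512, -0.6701], [-0.0099, -0.7539, -0.657, 0.8132], [0.0, 0.0, 0.0, 1.0]]
top [398.0229095729907, 398.0229095729907, 279.02427011333697, 213.86661279524688, 0.03109744199959624]
[[0.0349, -0.9755, 0.217, 0.4219], [-0.9994, -0.0354, 0.0016, 0.099], [0.0061, -0.2169, -0.9762, 0.8228], [0.0, 0.0, 0.0, 1.0]]
0.1 [ 0.14289796 -0.60796813  0.25261173] [ 2.09960016  0.2448568  -2.09988793] 0.08509505699133789
```

View pics/side0.png

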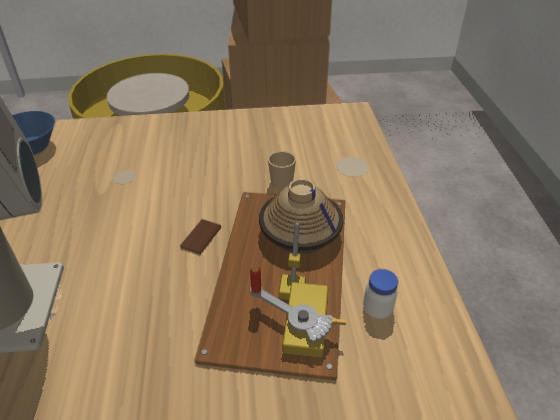

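View pics/top0.png

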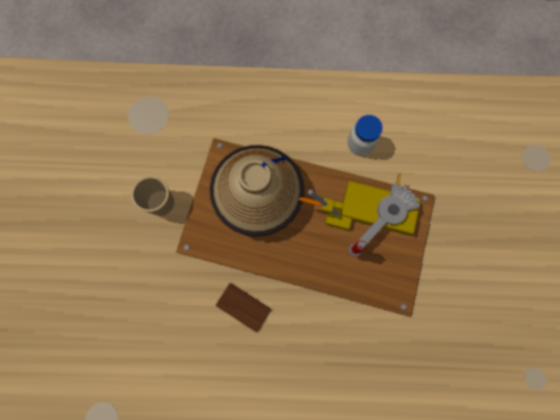

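Side: bowl foot ≈(302,187), blue mark ≈(312,192)→(330,220), red grip ≈(256,280), pivot ≈(303,316), jar (381,293), cup (282,168), rib (201,236). Top: foot (256,177), mark (264,165), grip (356,248), pivot (394,209). Zooming for accuracy.

```bash
python3 - <<'E'
import cv2
a=cv2.imread("pics/side0.png");b=cv2.imread("pics/top0.png")
cv2.imwrite("pics/sz.png",cv2.resize(a[170:370,200:400],None,fx=3,fy=3,interpolation=2))
cv2.imwrite("pics/tz.png",cv2.resize(b[130:320,175:440],None,fx=3,fy=3,interpolation=2))
E
```

```text
(no output)
```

View pics/sz.png

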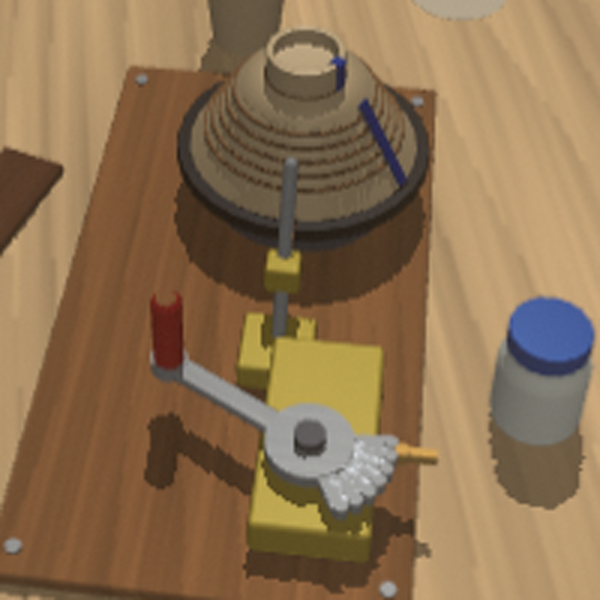

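View pics/tz.png

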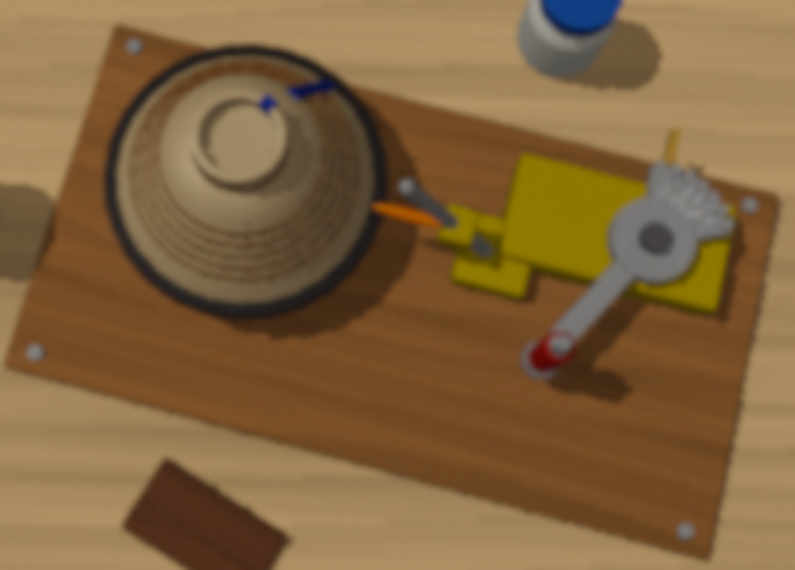

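```bash
cat > h.py <<'E'
from rig import manip
import cv2,numpy as np
from scipy.optimize import least_squares
from scipy.spatial.transform import Rotation as R
def cams(): return {n:manip.camera(n) for n in("side","top")}
def proj(c,P):
    T=np.linalg.inv(c["cam_to_world"]);p=np.atleast_2d(P)@T[:3,:3].T+T[:3,3]
    s=p[:,:2]/p[:,2:];r2=(s**2).sum(1,keepdims=True);s=s*(1+c["k1"]*r2)
    return s*[c["fx"],c["fy"]]+[c["cx"],c["cy"]]
def ray_z(c,uv,z):
    from scipy.optimize import fsolve
    return np.r_[fsolve(lambda q:proj(c,[q[0],q[1],z])[0]-uv,[.5,0]),z]
def S2W(q,p):
    p=np.atleast_2d(p);c,s=np.cos(q[2]),np.sin(q[2])
    return np.c_[q[0]+c*p[:,0]-s*p[:,1],q[1]+s*p[:,0]+c*p[:,1],p[:,2]]
def savepng(n,im,crop=None,k=1):
    if crop:im=im[crop[0]:crop[1],crop[2]:crop[3]]
    cv2.imwrite(f"pics/{n}.png",cv2.resize(im[:,:,::-1],None,fx=k,fy=k,interpolation=2))
E
python3 - <<'E'
from h import *
C=cams()
top=lambda u,v:np.array([175+u/3,130+v/3]); side=lambda u,v:np.array([200+u/3,170+v/3])
obs=[("top",top(115,25),(.13,.235,.012)),("top",top(5,367),(-.13,.235,.012)),("top",top(712,560),(-.13,-.255,.012)),("top",top(778,196),(.13,-.255,.012)),
("side",side(131,67),(-.13,.235,.012)),("side",side(436,92),(.13,.235,.012)),("side",side(305,47),(.03,.105,.148)),("top",top(239,138),(.03,.105,.148))]
f=lambda q:np.concatenate([proj(C[n],S2W(q,p))[0]-uv for n,uv,p in obs])
s=least_squares(f,[.5,0,-.2]);q=s.x;print(q,np.round(s.fun,1))
np.save("q.npy",q)
print("foot",S2W(q,(.03,.105,.148)),"pivot",S2W(q,(.06,-.165,.05)))
for n,uv in(("side",side(167,297)),("top",top(562,343))):
    P=ray_z(C[n],uv,.116);c,s_=np.cos(q[2]),np.sin(q[2]);d=P[:2]-q[:2];l=np.array([c*d[0]+s_*d[1],-s_*d[0]+c*d[1]])-[.06,-.165];print(n,"grip",P,l,np.hypot(*l),np.degrees(np.arctan2(l[1],l[0])))
for n,uv in(("side",side(340,61)),("top",top(267,102))):
    P=ray_z(C[n],uv,.148);d=P[:2]-S2W(q,(.03,.105,0))[0,:2];a=np.arctan2(d[1],d[0])-q[2]+np.pi/2;print(n,"mark",P,np.hypot(*d),a)
for nm,n,uv,z in(("jar","top",(369,128),.085),("cup","top",(151,194),.075),("rib","top",(244,307),.008)):print(nm,ray_z(C[n],uv,z))
print(R.from_rotvec(manip.get_ee_rot()).as_matrix().round(3))
E
```

```text
[ 0.58786079  0.04959362 -0.23063408] [ 0.1 -1.4 -1.2 -0.3 -0.   0.8  1.6 -1.  -1.9 -1.1 -0.7 -1.1 -0.6  0.8
  0.4 -1.1]
foot [[0.6410689  0.14495555 0.148     ]] pivot [[ 0.60855394 -0.12475314  0.05      ]]
side grip [ 0.53011997 -0.04987791  0.116     ] [-0.09347326  0.05496305] 0.10843517543584004 149.54411709748817
top grip [ 0.52860077 -0.05072591  0.116     ] [-0.09475839  0.05379022] 0.10896118659797742 150.41830575961043
side mark [0.66513608 0.12927348 0.148     ] 0.028725535784021837 1.2239341769914889
top mark [0.66203123 0.13003565 0.148     ] 0.025729798593633117 1.1828631533392227
jar [ 0.7674064  -0.07278403  0.085     ]
cup [0.61849632 0.34922642 0.075     ]
rib [0.4108515  0.16327686 0.008     ]
[[-0.     0.229 -0.973]
 [ 0.001 -0.973 -0.229]
 [-1.    -0.001 -0.   ]]
```

```bash
cat >> h.py <<'E'
def down(psi):
    c,s=np.cos(psi),np.sin(psi)
    return R.from_matrix(np.array([[0,c,s],[0,s,-c],[-1,0,0]])).as_rotvec()
FOOT=np.array([.641,.145,.148]);PIV=np.array([.6086,-.1248])
E
python3 - <<'E'
from h import *
for psi in np.arange(-3.1,3.2,.4):
    j=manip.solve_ik([.641,.145,.156],down(psi)); print("foot",round(psi,2),None if j is None else np.round(j,2))
for psi in (.817,.817+.6,.817-np.pi,1.417-np.pi):
    a=.817+np.pi/2+(.6 if psi in(1.417,1.417-np.pi) else 0)
    j=manip.solve_ik([*(PIV+.11*np.array([np.cos(a),np.sin(a)])),.092],down(psi)); print("grip",round(psi,2),None if j is None else np.round(j,2))
E
```

```text
foot -3.1 None
foot -2.7 None
foot -2.3 [ 0.2   0.58  1.62 -0.    0.94  2.5 ]
foot -1.9 [ 0.2   0.58  1.62 -0.    0.94  2.1 ]
foot -1.5 [0.2  0.58 1.62 0.   0.94 1.7 ]
foot -1.1 [0.2  0.58 1.62 0.   0.94 1.3 ]
foot -0.7 [ 0.2   0.58  1.62 -0.    0.94  0.9 ]
foot -0.3 [0.2  0.58 1.62 0.   0.94 0.5 ]
foot 0.1 [ 0.2   0.58  1.62 -0.    0.94  0.1 ]
foot 0.5 [ 0.2   0.58  1.62 -0.    0.94 -0.3 ]
foot 0.9 [ 0.2   0.58  1.62 -0.    0.94 -0.7 ]
foot 1.3 [ 0.2   0.58  1.62 -0.    0.94 -1.1 ]
foot 1.7 [ 0.2   0.58  1.62 -0.    0.94 -1.5 ]
foot 2.1 [ 0.2   0.58  1.62 -0.    0.94 -1.9 ]
foot 2.5 [ 0.2   0.58  1.62 -0.    0.94 -2.3 ]
foot 2.9 None
grip 0.82 [-0.12  0.53  1.93 -0.    0.68 -0.93]
grip 1.42 [-0.12  0.53  1.93 -0.    0.68 -1.53]
grip -2.32 [-0.12  0.53  1.93  0.    0.68  2.21]
grip -1.72 [-0.24  0.51  1.97  0.    0.66  1.49]
```

```bash
python3 - <<'E'
from h import *
manip.move_to([.641,.145,.27],down(.6));print(manip.get_time())
manip.servo_line([.641,.145,.153],rate=.12);print(manip.get_time(),manip.get_contact_force())
manip.command_gripper(.045,60);print(manip.get_time(),manip.get_width(),manip.get_contact_force(),manip.get_position())
C=cams();savepng("s1",C["side"]["image"],(130,280,220,400),4);savepng("t1",C["top"]["image"],(130,280,175,375),4)
E
```

```text
3.3583
4.4833 [-0.66623515  0.84222962  0.48420853]
4.8833 0.05583535830290157 [0.44942768 2.27920563 5.95251114] [0.64289065 0.14600163 0.15522076]
```

View pics/s1.png

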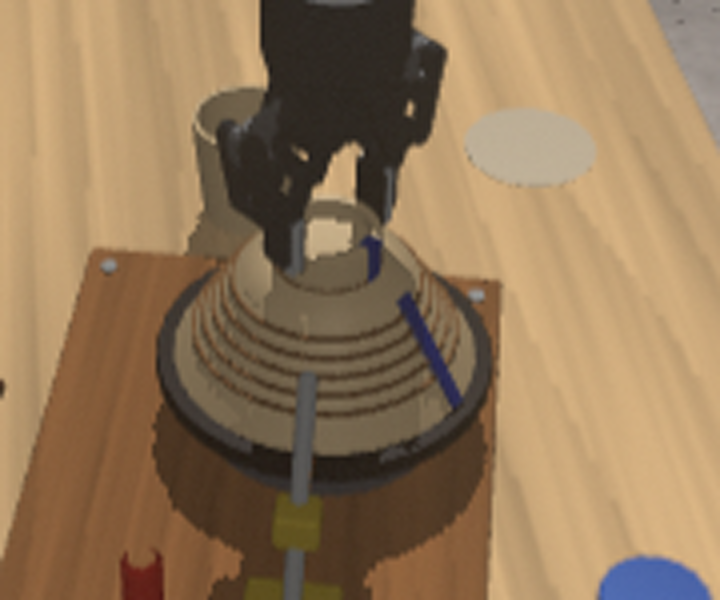

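View pics/t1.png

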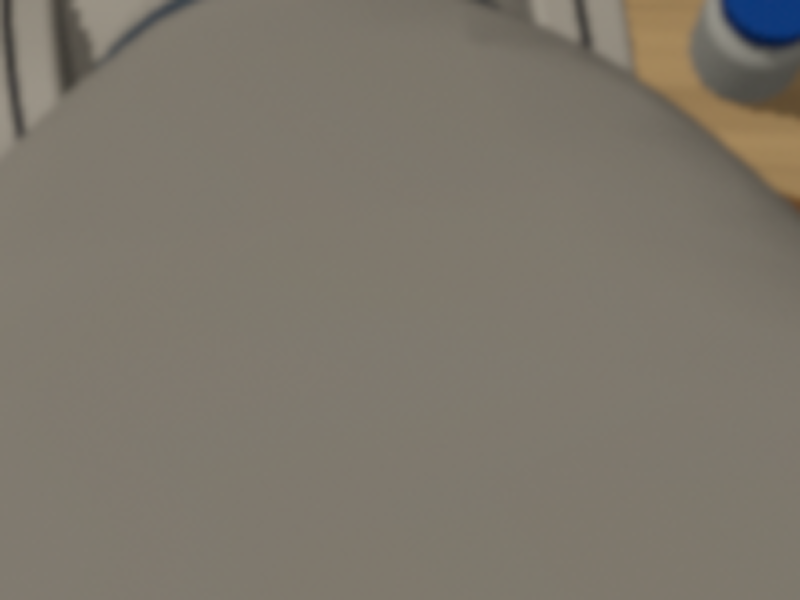

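```bash
python3 - <<'E'
from h import *
j=np.array(manip.get_joint_positions());
for d in (.4,.8,1.17):
    t=j.copy();t[5]+=d;manip.set_joints(t);print(manip.get_time(),manip.get_joint_positions()[5]-j[5],np.round(manip.get_contact_force(),1),manip.get_width(),np.round(manip.get_torque(),2),manip.get_position())
C=cams();savepng("s2",C["side"]["image"],(130,280,220,400),4)
E
```

```text
5.45 0.396600526024175 [-4.2 -1.5  0.7] 0.05583115017643214 [-0.18  0.21 -0.09] [0.64236876 0.1457497  0.15527934]
5.9167 0.7975549596654209 [-7.2 -1.5  3. ] 0.056021897202097846 [-0.4   0.61 -0.12] [0.64174458 0.14575423 0.15527025]
6.3583 1.1675490940827724 [-9.4 -0.6  4.3] 0.05551595036187557 [-0.49  0.83 -0.08] [0.64117625 0.14592766 0.15525279]
```

View pics/s2.png

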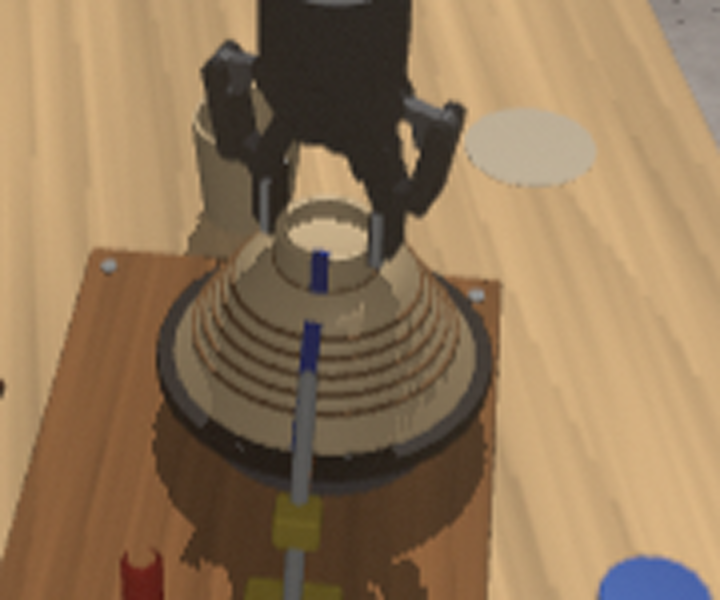

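```bash
python3 - <<'E'
from h import *
q=np.load("q.npy");c=manip.camera("side")
for w in(-.1,-.05,0,.05,.1):
    pts=[]
    for r,z in((.029,.148),(.029,.128),(.047,.120),(.056,.106)):
        a=-np.pi/2+w; pts.append((.03+r*np.cos(a),.105+r*np.sin(a),z))
    print(w,((proj(c,S2W(q,pts))-[220,130])*4+1.5).round(0).tolist())
print("foot c",(proj(c,S2W(q,(.03,.105,.148)))-[220,130])*4+1.5)
im=c["image"].astype(int);m=(im[...,2]>im[...,0]+25)&(im[...,2]>im[...,1]+25);m[:170]=0;m[250:]=0;m[:,:280]=0;m[:,320:]=0
for r in range(185,250):
    x=np.where(m[r])[0]
    if len(x):print((r-130)*4+1.5,(x.mean()-220)*4+1.5,len(x))
E
```

```text
-0.1 [[315.0, 261.0], [314.0, 290.0], [307.0, 324.0], [303.0, 355.0]]
-0.05 [[318.0, 262.0], [317.0, 291.0], [311.0, 324.0], [308.0, 355.0]]
0 [[320.0, 262.0], [319.0, 291.0], [316.0, 325.0], [313.0, 356.0]]
0.05 [[323.0, 262.0], [322.0, 291.0], [320.0, 325.0], [319.0, 356.0]]
0.1 [[326.0, 262.0], [325.0, 291.0], [325.0, 325.0], [324.0, 356.0]]
foot c [[325.61403597 227.27629189]]
253.5 321.5 3
257.5 319.5 4
261.5 319.5 4
265.5 319.5 4
269.5 319.5 4
273.5 319.5 4
277.5 319.5 4
281.5 317.5 3
285.5 317.5 3
289.5 321.5 1
325.5 311.5 4
329.5 311.5 4
333.5 311.5 4
337.5 311.5 4
341.5 311.5 4
345.5 311.5 4
349.5 307.5 4
353.5 309.5 3
357.5 307.5 4
361.5 307.5 4
365.5 307.5 4
369.5 307.5 2
```

```bash
python3 - <<'E'
from h import *
j=np.array(manip.get_joint_positions());j[5]-=.05;manip.set_joints(j);manip.hold(.3)
manip.command_gripper(.085);
p=manip.get_position();o=manip.get_ee_rot()
manip.servo_line([p[0],p[1],.26],rate=.2)
a=.817+np.pi/2;g=PIV+.11*np.array([np.cos(a),np.sin(a)]);print(g)
manip.move_to([*(g),.24],down(.817));print(manip.get_time(),manip.get_position())
C=cams();savepng("s3",C["side"]["image"],(130,280,220,400),4);savepng("t3",C["top"]["image"],(130,280,175,375),4)
E
```

```text
[ 0.52839945 -0.04951473]
9.6083 [ 0.52849631 -0.04928893  0.23957312]
```

View pics/s3.png

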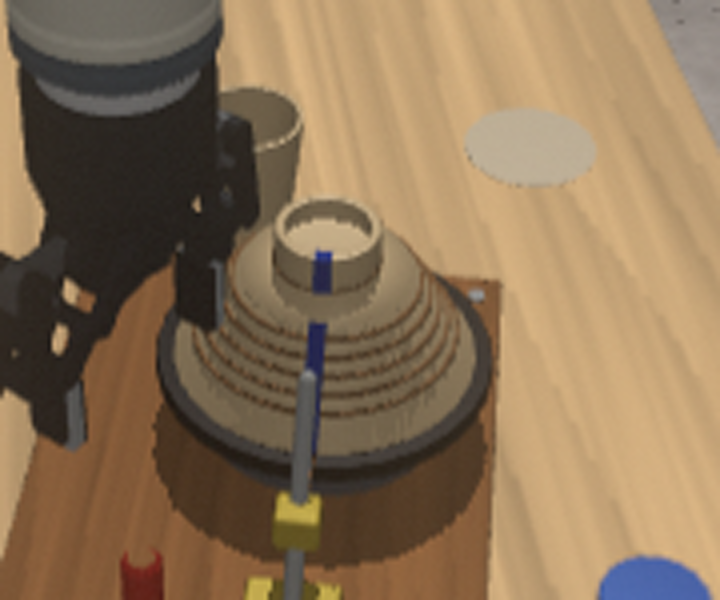

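View pics/t3.png

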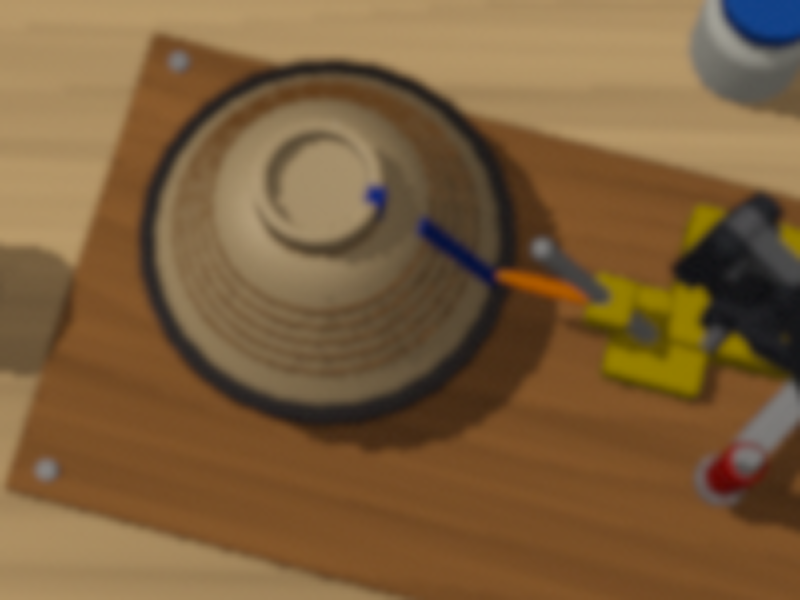

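```bash
python3 - <<'E'
from h import *
q=np.load("q.npy");C=cams()
tp=lambda u,v:np.array([175+(u-1.5)/4,130+(v-1.5)/4]);sp=lambda u,v:np.array([220+(u-1.5)/4,130+(v-1.5)/4])
obs=[("top",tp(494,277),.085,.060),("top",tp(425,229),.047,.120),("top",tp(376,194),.029,.148),("side",sp(323,255),.029,.148),("side",sp(322,290),.029,.128),("side",sp(318,326),.047,.120),("side",sp(314,365),.057,.103),("side",sp(316,440),.080,.067)]
cen=[("top",tp(323,189),0,.148),("side",sp(328,229),0,.148)]
# rim ellipse of turntable edge centre (r 95, z .06): left/right extents
def f(v):
    o=[]
    for n,uv,r,z in obs+cen:
        a=-np.pi/2+v[2];P=S2W(q,(.03+v[0]+r*np.cos(a),.105+v[1]+r*np.sin(a),z));o.append(proj(C[n],P)[0]-uv)
    return np.concatenate(o)
s=least_squares(f,[0,0,0]);print(s.x,s.fun.round(1))
n,uv=("top",tp(497,276));print("tip",(ray_z(C[n],uv,.070)),S2W(q,(.03,.105-.09+.002,.07)))
E
```

```text
[-0.00106722  0.00071413  0.04233984] [ 0.5 -0.5 -0.6 -1.3  1.8  0.7 -0.6  1.5 -0.5  0.  -0.1 -0.5  0.4 -1.1
 -1.1 -0.  -0.8 -1.5 -1.1 -0.7]
tip [0.62111405 0.06247024 0.07      ] [[0.62095256 0.05928565 0.07      ]]
```

Mark ≈0.04 rad from the pointer: well inside tolerance. Now the lever.

```bash
python3 - <<'E'
from h import *
manip.command_gripper(.055)
manip.move_to([.5292,-.0498,.24],down(.817))
manip.servo_line([.5292,-.0498,.092],rate=.12);print(manip.get_time(),manip.get_contact_force())
manip.command_gripper(.01,60);print(manip.get_time(),manip.get_width(),manip.get_contact_force(),manip.get_position())
C=cams();savepng("s4",C["side"]["image"],(200,350,200,400),4)
E
```

```text
11.85 [-0.54211539  0.2817054   0.21265588]
12.2667 0.018660634927523286 [-2.14284297 -2.49692354  5.96827114] [ 0.52918663 -0.0500804   0.09259008]
```

View pics/s4.png

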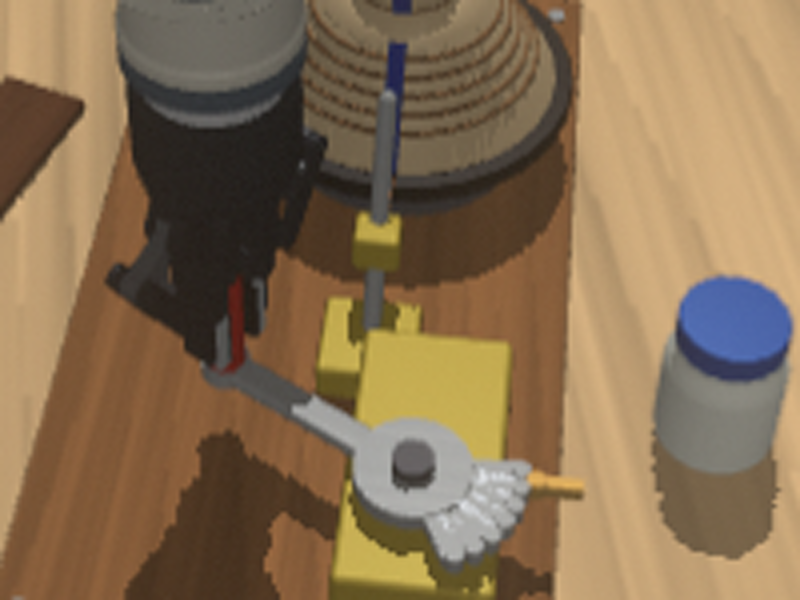

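The red grip (≈(235,320)) is between the pads. Swing in arc steps.

```bash
cat >> h.py <<'E'
P0=np.array([.52919,-.05008]);
def ang():
    p=np.array(manip.get_position())[:2]-PIV;d=P0-PIV
    return np.arctan2(p[1],p[0])-np.arctan2(d[1],d[0])
def swing(t,rate=.06):
    d=P0-PIV;c,s=np.cos(t),np.sin(t)
    manip.servo_line([*(PIV+np.array([c*d[0]-s*d[1],s*d[0]+c*d[1]])),.0925],down(.817+t),rate=rate)
    print(round(t,2),round(ang(),3),manip.get_time(),np.round(manip.get_contact_force(),1),round(manip.get_width(),4),np.round(manip.get_position(),4))
E
python3 - <<'E'
from h import *
for t in(.1,.2,.3,.4):swing(t)
C=cams();savepng("s5",C["side"]["image"],(200,350,200,400),4)
E
```

```text
0.1 0.093 12.7 [ 2.8  5.2 -2.4] 0.0185 [ 0.5228 -0.0579  0.0928]
0.2 0.194 13.0333 [ 4.2  3.7 -1. ] 0.0186 [ 0.5167 -0.0671  0.0927]
0.3 0.292 13.3667 [ 4.3  5.3 -2.7] 0.0188 [ 0.5118 -0.0765  0.0928]
0.4 0.394 13.7 [ 5.   4.1 -2.1] 0.0184 [ 0.5075 -0.0867  0.0927]
```

View pics/s5.png

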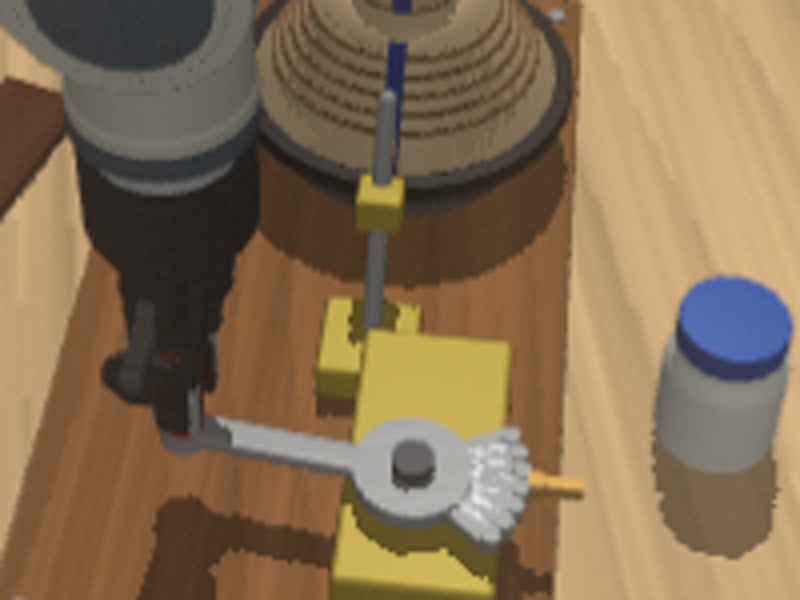

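The lever follows and the pointer carriage climbed (to ≈(380,203)). On to click 3.

```bash
python3 - <<'E'
from h import *
for t in(.5,.6):swing(t)
manip.hold(.6);print(ang(),manip.get_contact_force(),manip.get_width())
C=cams();savepng("s6",C["side"]["image"],(160,310,200,400),4);savepng("s6b",C["side"]["image"],(230,370,230,400),4);savepng("s6f",C["side"]["image"]);savepng("t6",C["top"]["image"],(100,300,120,420),2)
E
```

```text
0.5 0.493 14.1333 [ 6.1  5.7 -3.5] 0.0184 [ 0.5046 -0.0969  0.0928]
0.6 0.596 14.4667 [ 6.4  4.2 -4.4] 0.0187 [ 0.5025 -0.1078  0.0928]
0.5949381500357656 [ 6.38900427  3.5710719  -3.26296072] 0.01858980946642819
```

View pics/s6.png

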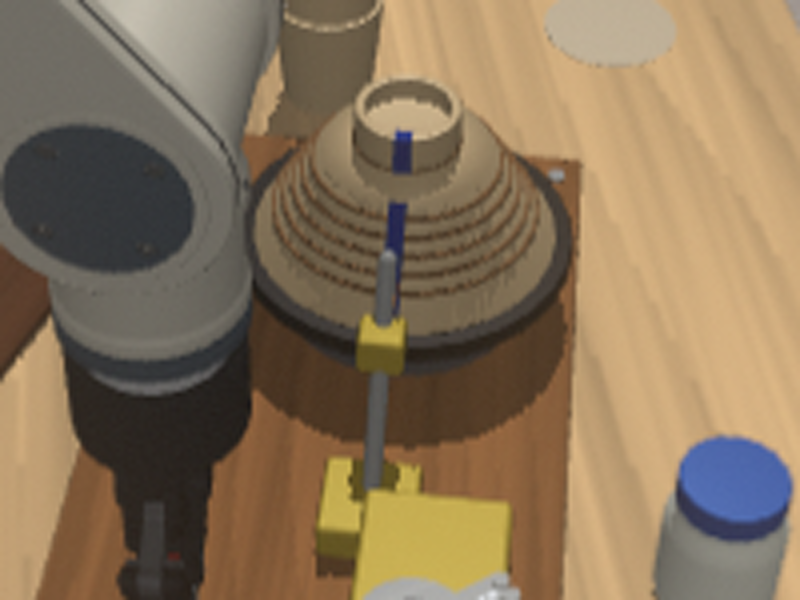

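View pics/s6b.png

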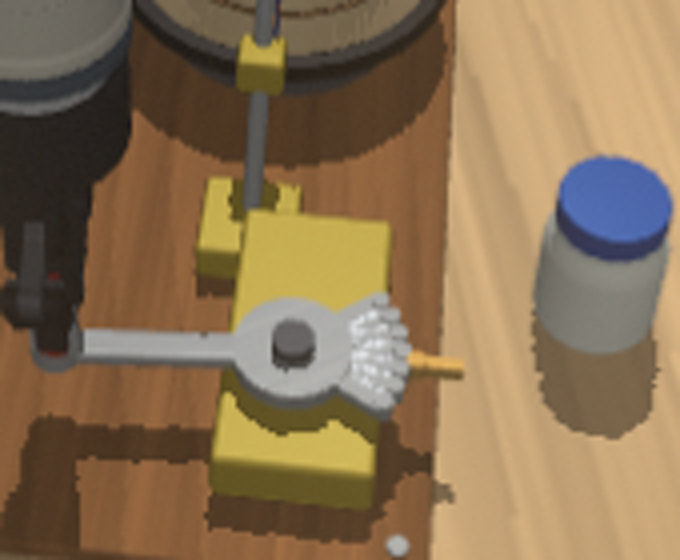

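View pics/t6.png

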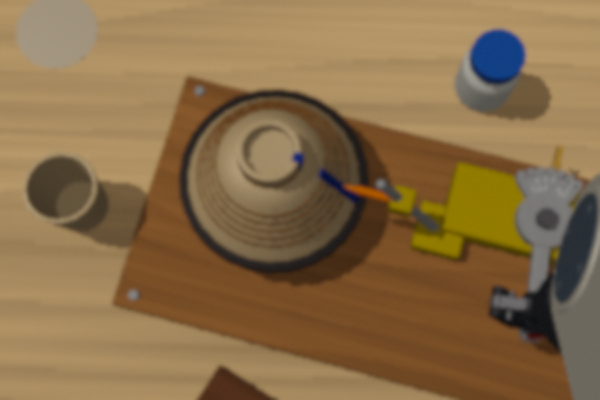

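View pics/s6f.png

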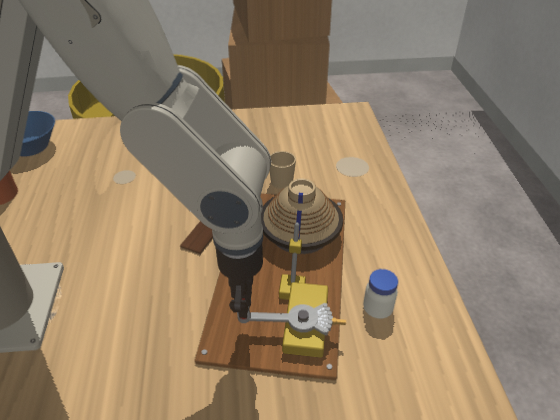

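```bash
python3 - <<'E'
from h import *
c=manip.camera("side")
a=[]
for uv in((200+168/3,170+364/3),(230+55/4,230+346/4)):
    P=ray_z(c,np.array(uv),.058)[:2]-PIV;a.append(np.arctan2(P[1],P[0]));print(np.hypot(*P),a[-1])
print(a[1]-a[0], ang(), manip.get_joint_vel().round(4))
manip.sign_off()
E
```

```text
0.10586403485861463 2.4302078119665924
0.1074119599873137 3.0269602248909258
0.5967524129243333 0.5948538856735972 [-0.     -0.001   0.0004 -0.0005  0.0001  0.0003]
the job is handed in; nothing more can be done
```

I turned the bowl by its foot until the blue mark faced the pointer, let go, then took the red grip and swung the lever to the third click. I handed in while still holding the lever there. `sign_off` gives no verdict, so these are my own last checks:

- **Mark:** fitting both camera views put the mark about 0.04 rad from the pointer, within the 0.12 allowed. That was measured before the lever moved. A picture after the swing showed the mark still at the pointer, but I did not measure it again.
- **Lever:** the gripper position gave 0.595 rad and the side picture gave 0.597 rad, close to the third notch at 0.6. No commanded step went past 0.6 rad, so it should not have reached the fourth click.
- **Hold:** the arm was still. The wrist force was about 8 N, just under the 10 N you gave for holding click 3. The fingers were closed on the grip at 18.6 mm, set to 60 N.
- **Bystanders:** the jar, cup and rib looked unmoved in the last pictures. I did not measure their positions again.
- **Time:** the robot's clock was at about 15 s of the 58 s allowed.

Two readings were slightly off:
- **Finger widths:** they read 1–2 mm under the true diameters (56 mm for the 58 mm foot, 18.6 mm for the 20 mm grip).
- **Grip radius:** the grip's distance from the pivot came out 3–4 mm short of 110 mm in the side picture. That happened before and after the swing, so it barely affects the angle.

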